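Sort the tested valve parts into their trays

ROBOT

A 6-joint arm with a two-finger parallel gripper is mounted at the origin on the work surface. World frame = base frame: x ahead of the robot, y to its left, z up, the work surface at z = 0. Lengths are in mm, angles in rad, forces in N, time in s.
With the tool pointing down it reaches from about 350 to 975 mm from the base axis. Payload 7.1 kg.
Tool frame: the origin (TCP) lies at the very end of the fingers, on their centre line; the grasp point (between the pads) lies 19 mm behind it; x points along the fingers, z is the direction in which the jaws open and shut, and the axes are right-handed (so a half turn about x gives the same grasp; the last joint's range is limited). The gripper opens to 88 mm and grips with 3 to 60 N. Pads are 20 mm wide; open, the fingers measure 115 mm over their backs; the gripper's body (75 mm by 178 mm) begins 61 mm behind the grasp point.
Start: joints at [1.308, 0.423, 1.63, -0, 1.089, -0.019], TCP at [150.839, 606.508, 222.675] pointing down, gripper open.
Joint ranges: [-3, 3], [-0.9, 2.11], [0.09, 2.58], [-1.31, 4.45], [0.11, 2.69], [-2.54, 2.54]. Speed limits (rad/s): [2.39, 2.39, 3.01, 3.14, 3.14, 3.14].

INTERFACE

Orientations are given as a rotation vector (axis times angle).
In Python, from workcell import * gives the robot as it stands.
- The arm moves only by the shell command python3 -m crank 'ROWS'. ROWS is JSON, a list of rows, each a list of 3 entries, a list of its own where there are three numbers: the shift along the tool's x, y, z in cm, then the turn, a rotation vector about the tool's x, y, z in degrees, then the finger opening in cm, from 0 to 8.78. In form: [[[dx, dy, dz], [rx, ry, rz], claw], ...]. A call has 1 to 5 rows; each row shifts and turns the commanded pose from where the row before left it, along the tool's axes as they then stand; what a row does not reach is not made up. A row lasts 1/8 s, in which the tool goes at most 62.5 mm and 10.7 degrees, less where a joint would pass 70% of its speed; a pose out of reach is approached as far as the arm can. A call with a gripper value outside its range is refused whole. The fingers move at their own pace and stop on an object; the grip force is fixed at half the most. Time passes only in rows, so rows that do not move let the fingers close. It gives the time, the measured TCP pose, the force and the opening at its end, in the units of the state.
- get_obs(): the state, without advancing time (a new reading comes with each control period).
- get_image(name): name is "scene" or "top" or "wrist"; returns a dict with "pixels" (400x640x3 uint8, red, green, blue), "mtx" (3x3 intrinsics, pixels), "view" (4x4, takes a point from world to camera coordinates). Camera axes: x right, y down, z forward; pixel columns grow to the right and rows downward; lengths in mm; the calibration is good to about 2 mm. A picture is of the moment at which its call begins. There is no depth.
- close_job(): hands the job in, once; it reports no verdict.
The state is a dict: "t": time; "qpos": joint angles; "qvel": joint speeds; "joint_torque": joint torques, N m; "ee_pos": TCP position; "orientation": TCP orientation; "ft_force": force on the tool from outside, world axes, zero at the start; "moment": the same for the moment, N m; "width": finger opening in mm.
Only numpy, scipy, OpenCV 4.12 (cv2) and the standard library are available. Lean on these libraries where they do the work, as an engineer would, in place of code of your own. Each camera call takes 0.05 s, during which the arm holds its last target.

TASK

Clear the tested parts off the bench: stand both black valve seat holders in the long undivided tray, the two brass swivel fittings in the two-bay tray, one in each bay, and the chrome solenoid valve in the round dish. Every part ends upright and flat on the floor of its tray or dish; set them down rather than dropping them, and leave the dull aluminium vacuum fitting standing where it is.

Things in the scene. Friction and masses are not known exactly. Their poses are not given: they have to be found in the camera images.
- seat_a_center (a point): black delrin valve seat holder: a plain upright round cylinder 40 mm across and 44 mm tall with a narrow groove near its foot and an 18 mm bore in its top, about 0.07 kg. Loose, stands on the bench. The point is its centre, 22 mm above its underside; its z axis points up. Grip it across its diameter, in any direction. One of two alike.
- seat_b_center (a point): black delrin valve seat holder: a plain upright round cylinder 40 mm across and 44 mm tall with a narrow groove near its foot and an 18 mm bore in its top, about 0.07 kg. Loose, stands on the bench. The point is its centre, 22 mm above its underside; its z axis points up. Grip it across its diameter, in any direction. One of two alike.
- swivel_a_center (a point): brass swivel fitting: a slim upright turned part 54 mm tall with a knurled round collar 32 mm across from 20 to 50 mm above its underside, a hexagon below it, and a 32 mm foot, about 0.18 kg. Loose, stands on the bench. The point is its centre, 27 mm above its underside; its z axis points up. Grip it by the collar, in any direction. One of two alike.
- swivel_b_center (a point): brass swivel fitting: a slim upright turned part 54 mm tall with a knurled round collar 32 mm across from 20 to 50 mm above its underside, a hexagon below it, and a 32 mm foot, about 0.18 kg. Loose, stands on the bench. The point is its centre, 27 mm above its underside; its z axis points up. Grip it by the collar, in any direction. One of two alike.
- valve_center (a point): chrome cryogenic solenoid valve: a 36 mm square body 30 mm tall with a round port stub on two sides (70 mm end to end along its x axis), and above it an upright round coil can 40 mm across, from 35 to 72 mm above its underside; with its top nut 78 mm tall, about 0.4 kg. Loose, stands on the bench. The point is its centre, 39 mm above its underside; its z axis points up. Grip it by the coil can, whose middle is 14 mm above this point, in any direction.
- alu_fitting_center (a point): dull aluminium vacuum fitting, to be left alone: a spool with a 40 mm flange at the bottom and at the top and a 26 mm waist, 46 mm tall, 0.09 kg. Loose, stands among the parts. The point is its centre, 23 mm above its underside.
- long_tray: long undivided rectangular grey tray, 200 mm long (its y axis) and 120 mm wide (its x axis), with walls 4 mm thick whose rim is 16 mm above the bench and a floor 4 mm thick. Fixed to the bench. The origin is the centre of its underside, at bench height. Both seat holders fit side by side, 50 mm either side of the middle along its y axis.
- bay_tray: two-bay grey tray, 150 mm (its x axis) by 160 mm (its y axis), with walls 4 mm thick whose rim is 16 mm above the bench, a floor 4 mm thick, and one 4 mm divider of the same height running along its x axis through the middle. Fixed to the bench. The origin is the centre of its underside, at bench height; the bays' centres are at +40 mm and -40 mm along its y axis, each bay 74 mm wide.
- round_dish: round grey dish, 150 mm across the rim, which is 16 mm above the bench, with walls 4 mm thick and a floor 4 mm thick. Fixed to the bench. The origin is the centre of its underside, at bench height.

How it is judged (in metres and radians):
At the end, for the whole second after the job is handed in: Both seat holders stand in the long tray, one swivel fitting in each bay of the two-bay tray, the valve in the dish within 45 mm of its centre; all upright (0.12 rad), on the floor (4 mm), released, at rest. The aluminium fitting is upright, within 20 mm of its start (x of seat_a_center in the frame of long_tray between -0.05 and 0.05 m and y of seat_a_center in the frame of long_tray between -0.085 and 0.085 m and z of seat_a_center in the frame of long_tray between 0.022 and 0.03 m and x of seat_b_center in the frame of long_tray between -0.05 and 0.05 m and y of seat_b_center in the frame of long_tray between -0.085 and 0.085 m and z of seat_b_center in the frame of long_tray between 0.022 and 0.03 m and horizontal distance between valve_center and round_dish below 0.045 m and z of valve_center in the frame of round_dish between 0.039 and 0.047 m and ((x of swivel_a_center in the frame of bay_tray between -0.065 and 0.065 m and y of swivel_a_center in the frame of bay_tray between -0.07 and -0.012 m and z of swivel_a_center in the frame of bay_tray between 0.027 and 0.035 m and x of swivel_b_center in the frame of bay_tray between -0.065 and 0.065 m and y of swivel_b_center in the frame of bay_tray between 0.012 and 0.07 m and z of swivel_b_center in the frame of bay_tray between 0.027 and 0.035 m) or (x of swivel_a_center in the frame of bay_tray between -0.065 and 0.065 m and y of swivel_a_center in the frame of bay_tray between 0.012 and 0.07 m and z of swivel_a_center in the frame of bay_tray between 0.027 and 0.035 m and x of swivel_b_center in the frame of bay_tray between -0.065 and 0.065 m and y of swivel_b_center in the frame of bay_tray between -0.07 and -0.012 m and z of swivel_b_center in the frame of bay_tray between 0.027 and 0.035 m)) and angle between each of seat_a_center, swivel_a_center, valve_center, seat_b_center, swivel_b_center, alu_fitting_center's own z axis and vertical below 0.12 rad and linear speed of each of seat_a, swivel_a, valve, seat_b, swivel_b below 0.01 m/s and distance of alu_fitting_center from where it was at the start of the episode below 0.02 m); the robot touches nothing.
It fails at once if a part is dropped or thrown (moves faster than 0.7 m/s while not held) ((linear speed of seat_a above 0.7 m/s and contact force between seat_a and the fingers below 0.02 N) or (linear speed of swivel_a above 0.7 m/s and contact force between swivel_a and the fingers below 0.02 N) or (linear speed of valve above 0.7 m/s and contact force between valve and the fingers below 0.02 N) or (linear speed of seat_b above 0.7 m/s and contact force between seat_b and the fingers below 0.02 N) or (linear speed of swivel_b above 0.7 m/s and contact force between swivel_b and the fingers below 0.02 N)).
It fails at once if the aluminium fitting is moved by more than 20 mm or knocked over (distance of alu_fitting_center from where it was at the start of the episode above 0.02 m or angle between alu_fitting_center's own z axis and vertical above 0.3 rad).
It also fails if it takes over 128 s, if anything falls off the work surface, if the arm or the gripper's body presses on something with over 40 N, if the wrist force passes 120 N, or if a joint passes its speed limit or range.

## Working session

There is one attempt and no reset: what is moved stays moved. The work goes in short steps, Python scripts to look and compute and a shell command to move; the robot and the scene stay as the last step left them, time stands still between calls to the robot, and variables do not carry over. Pictures are saved under pics/ and viewed, and the job is handed in when it is done.

```bash
mkdir -p pics; ls
python3 - <<'E'
from workcell import *
import cv2
o=get_obs(); print(o)
for n in ["scene","top","wrist"]:
    d=get_image(n); cv2.imwrite(f"pics/{n}0.png",d["pixels"][:,:,::-1]); print(n,d["mtx"].round(1).tolist(),d["view"].round(4).tolist())
E
```

```text
pics
{'t': 0.0, 'qpos': array([ 1.30799168e+00,  4.23823861e-01,  1.63066818e+00,  2.40070827e-05,
        1.08860621e+00, -1.90291603e-02]), 'qvel': array([-0.00025473, -0.00076375, -0.00035167,  0.00035469, -0.00036033,
       -0.00132629]), 'joint_torque': array([ 1.94450418e-03, -5.44625473e+01, -2.73662245e+01,  6.44229027e-02,
        2.28005630e-02, -1.48994441e-04]), 'ee_pos': array([150.69940992, 605.9963901 , 221.92087588]), 'orientation': array([-1.02867934,  1.31595823,  1.02719799]), 'ft_force': array([0.08476656, 0.21701977, 0.29790385]), 'moment': array([-0.03912363,  0.0355404 ,  0.00911518]), 'width': 87.71887630703078}
scene [[390.8, 0.0, 321.8], [0.0, 390.8, 206.6], [0.0, 0.0, 1.0]] [[-0.3328, 0.9429, -0.0104, 159.7433], [0.6757, 0.2308, -0.7001, -313.7657], [-0.6577, -0.24, -0.714, 1177.5641], [0.0, 0.0, 0.0, 1.0]]
top [[470.3, 0.0, 318.6], [0.0, 470.3, 199.6], [0.0, 0.0, 1.0]] [[0.0672, -0.9977, 0.0027, -24.6949], [-0.9722, -0.0661, -0.2246, 512.2799], [0.2243, 0.0125, -0.9744, 914.1738], [0.0, 0.0, 0.0, 1.0]]
wrist [[280.1, 0.0, 320.2], [0.0, 280.1, 201.9], [0.0, 0.0, 1.0]] [[0.2415, 0.9704, -0.002, -623.2653], [0.9358, -0.2323, 0.2652, -31.8657], [0.2569, -0.0659, -0.9642, 391.3055], [0.0, 0.0, 0.0, 1.0]]
```

View pics/top0.png

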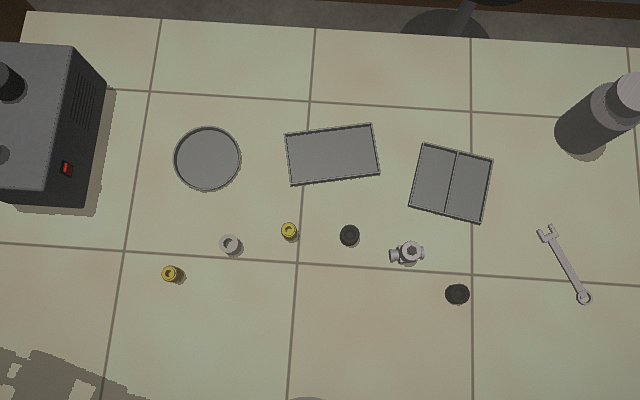

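View pics/scene0.png

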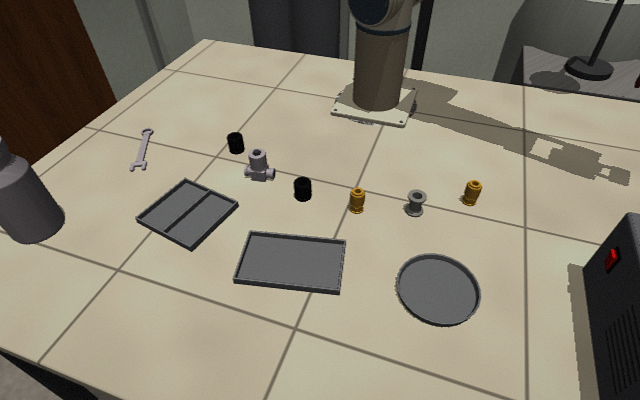

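View pics/wrist0.png

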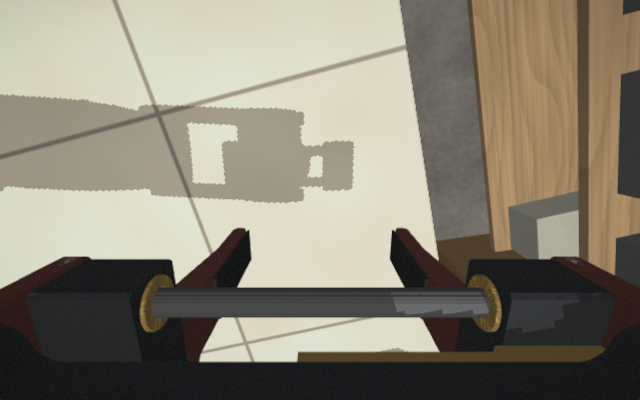

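```bash
cat > h.py <<'E'
from workcell import *
import cv2, numpy as np
from scipy.spatial.transform import Rotation as R
def ray(d,p):
    V=d["view"]; r=V[:3,:3].T; c=-r@V[:3,3]
    v=r@np.linalg.solve(d["mtx"],[p[0],p[1],1.]); return c,v/np.linalg.norm(v)
def plane(d,p,z):
    c,v=ray(d,p); return c+v*(z-c[2])/v[2]
def tri(rs):
    A=sum(np.eye(3)-np.outer(v,v) for c,v in rs); b=sum((np.eye(3)-np.outer(v,v))@c for c,v in rs)
    return np.linalg.solve(A,b)
def proj(d,X):
    q=d["mtx"]@(d["view"][:3,:3]@np.array(X)+d["view"][:3,3]); return q[:2]/q[2]
def go(x,y,z,yaw=None):
    "print shift in tool axes (cm) from the measured pose to the target, and turn about tool x"
    o=get_obs(); M=R.from_rotvec(o["orientation"]).as_matrix()
    print("t",round(o["t"],2),"pos",o["ee_pos"].round(1),"zaxis yaw",np.degrees(np.arctan2(M[1,2],M[0,2])).round(1),"xaxis",M[:,0].round(3),"w",round(o["width"],1),"shift cm",(M.T@(np.array([x,y,z])-o["ee_pos"])/10).round(2))
E
python3 - <<'E'
from h import *
T=get_image("top");S=get_image("scene")
for n,d in (("top",T),("scene",S)):
    im=d["pixels"];hsv=cv2.cvtColor(im,cv2.COLOR_RGB2HSV);
    ms={"brass":cv2.inRange(hsv,(15,140,60),(35,255,255)),"black":cv2.inRange(hsv,(0,0,0),(180,255,50)),
     "grey":cv2.inRange(hsv,(0,0,51),(180,60,135)),"lgrey":cv2.inRange(hsv,(0,0,60),(180,38,215))}
    for k,m in ms.items():
        cs,_=cv2.findContours(m,cv2.RETR_EXTERNAL,cv2.CHAIN_APPROX_NONE)
        for c in cs:
            a=cv2.contourArea(c)
            if a<80 or a>12000: continue
            x,y,w,h=cv2.boundingRect(c); M=cv2.moments(c)
            print(n,k,int(a),(x,y,w,h),round(M["m10"]/M["m00"],1),round(M["m01"]/M["m00"],1), cv2.boxPoints(cv2.minAreaRect(c)).round(1).tolist() if a>2500 else "")
def crop(d,x,y,w,h,f,name):
    cv2.imwrite(name,cv2.resize(d["pixels"][y:y+h,x:x+w,::-1],None,fx=f,fy=f,interpolation=cv2.INTER_CUBIC))
crop(T,140,210,350,110,2.2,"pics/topc.png"); crop(S,210,120,290,110,2.7,"pics/scenec.png")
E
```

```text
top brass 132 (162, 266, 14, 15) 168.2 273.2 
top brass 127 (282, 223, 14, 14) 288.0 229.4 
top black 506 (0, 65, 25, 36) 12.0 86.6 
top black 6276 (0, 47, 107, 161) 70.4 141.3 [[-4.5, 197.6999969482422], [73.0, 47.0], [146.0, 84.5], [68.5, 235.1999969482422]]
top black 151 (423, 9, 35, 18) 442.9 13.7 
top black 2097 (467, 0, 173, 20) 566.1 7.3 
top black 389 (374, 0, 93, 11) 428.6 2.7 
top black 972 (0, 0, 36, 42) 12.4 18.6 
top grey 395 (445, 283, 25, 23) 456.7 293.7 
top grey 112 (579, 280, 61, 8) 609.4 283.6 
top grey 156 (621, 72, 19, 29) 631.2 82.7 
top grey 7955 (0, 41, 92, 151) 31.0 111.7 [[0.0, 191.0], [0.0, 41.0], [91.0, 41.0], [91.0, 191.0]]
top lgrey 1072 (345, 360, 47, 40) 368.5 380.4 
top lgrey 218 (0, 334, 24, 24) 11.0 344.9 
top lgrey 191 (398, 272, 25, 27) 408.2 281.2 
top lgrey 7286 (0, 91, 148, 158) 92.9 191.0 [[-6.099999904632568, 238.39999389648438], [20.799999237060547, 72.5], [147.10000610351562, 93.0], [120.19999694824219, 258.79998779296875]]
top lgrey 105 (312, 74, 15, 27) 316.6 91.8 
top lgrey 105 (450, 16, 17, 23) 459.1 28.2 
scene brass 286 (350, 187, 15,
[... 3409 characters left out ...]
 
scene lgrey 598 (331, 101, 79, 23) 373.5 113.5 
scene lgrey 329 (182, 99, 33, 22) 197.8 108.4 
scene lgrey 393 (404, 1, 17, 68) 411.7 35.1 
scene lgrey 8574 (523, 0, 117, 100) 583.3 44.5 [[523.0, 0.0], [639.0, 0.0], [639.0, 99.0], [523.0, 99.0]]
scene lgrey 5966 (421, 0, 104, 82) 467.9 36.4 [[420.8999938964844, 70.80000305175781], [433.29998779296875, -13.399999618530273], [524.2999877929688, 0.0], [511.8999938964844, 84.19999694824219]]
scene lgrey 615 (339, 0, 18, 61) 347.0 32.9 
scene lgrey 9834 (74, 0, 180, 103) 157.0 33.5 [[73.30000305175781, 0.30000001192092896], [221.60000610351562, -61.900001525878906], [264.3999938964844, 40.20000076293945], [116.0999984741211, 102.4000015258789]]
```

```bash
echo
```

```text
(no output)
```

View pics/topc.png

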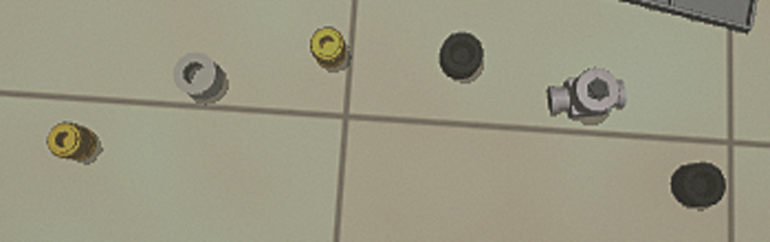

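View pics/scenec.png

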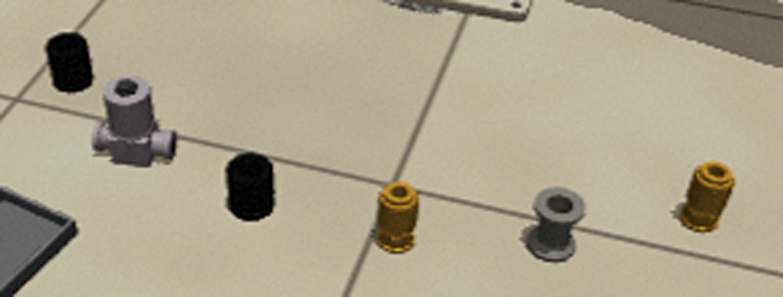

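Run:
```python
from h import *
T=get_image("top");S=get_image("scene")
im=S["pixels"]
for n,pt,zt,ps,zs in [("sw1",(168.2,273.2),54,(472.5,192.2),27),("sw2",(288,229.4),54,(356.9,200.1),27),("seat1",(350,235.5),26,(302.3,188.8),22),("seat2",(457.3,293.6),22,(235.4,142.8),22),("valve",(411.8,250.5),78,(210+127/2.7,120+86/2.7),78),("alu",(229,244),46,(210+560/2.7,120+205/2.7),46)]:
    print(n,plane(T,pt,zt).round(1)[:2],plane(S,ps,zs).round(1)[:2])
print("valve stubs ends top:",plane(T,(140+550/2.2,210+100/2.2),15)[:2],plane(T,(140+624/2.2,210+93/2.2),15)[:2])
# trays in the top image: flood by grey
hsv=cv2.cvtColor(T["pixels"],cv2.COLOR_RGB2HSV)
m=cv2.inRange(hsv,(0,0,0),(180,255,135))
cs,_=cv2.findContours(m,cv2.RETR_EXTERNAL,cv2.CHAIN_APPROX_NONE)
for c in cs:
    if 1500<cv2.contourArea(c)<12000 and cv2.boundingRect(c)[1]>100:
        b=cv2.approxPolyDP(c,6,True)[:,0]; 
        (ex,ey),ax,_=cv2.fitEllipse(c)
        print(cv2.contourArea(c),cv2.boundingRect(c),"ell",round(ex,1),round(ey,1),plane(T,(ex,ey),16)[:2].round(1))
        P=[plane(T,p,16)[:2].round(1).tolist() for p in b]; print(P,np.mean(P,0).round(1))
# scene
hsv=cv2.cvtColor(S["pixels"],cv2.COLOR_RGB2HSV)
m=cv2.inRange(hsv,(0,0,0),(180,255,120))
cs,_=cv2.findContours(m,cv2.RETR_EXTERNAL,cv2.CHAIN_APPROX_NONE)
for c in cs:
    if 2500<cv2.contourArea(c)<7000:
        b=cv2.approxPolyDP(c,6,True)[:,0]
        P=[plane(S,p,16)[:2].round(1).tolist() for p in b]; print("S",cv2.boundingRect(c),P,np.mean(P,0).round(1))
go(0,0,0)
```

```text
sw1 [342.4 300.4] [341.7 303.4]
sw2 [447.1  68.2] [447.7  69.5]
seat1 [447.5 -60.8] [447.5 -57.9]
seat2 [ 342.8 -287.2] [ 341.3 -284.5]
valve [ 417.8 -181.1] [ 421.3 -175.8]
alu [410.1 186.9] [413.1 191.4]
valve stubs ends top: [ 412.58342533 -147.68942277] [ 424.07969759 -218.28488139]
S (395, 254, 86, 73) [[568.8, 199.5], [633.8, 194.0], [674.3, 228.6], [682.1, 273.5], [639.3, 329.8], [582.6, 335.9], [538.4, 302.1], [529.2, 256.1]] [606.1 264.9]
t 0.35 pos [150.8 606.4 222.5] zaxis yaw 76.0 xaxis [-0. -0. -1.] w 88.1 shift cm [ 2.227e+01 -1.000e-02 -6.248e+01]
```

Run:
```python
from h import *
T=get_image("top")
im=T["pixels"]; print(im[150,330],im[120,270],im[158,207])
m=((im.max(2)<150)&(im.max(2).astype(int)-im.min(2)<25)).astype(np.uint8)
cs,_=cv2.findContours(m,cv2.RETR_EXTERNAL,cv2.CHAIN_APPROX_NONE)
for c in cs:
    x,y,w,h=cv2.boundingRect(c)
    if w>55 and y>100 and x>150:
        r=cv2.minAreaRect(c); b=cv2.boxPoints(r); (ex,ey),_,_=cv2.fitEllipse(c)
        P=[plane(T,p,16)[:2].round(1).tolist() for p in b]
        print((x,y,w,h),b.round(1).tolist(),P,np.mean(P,0).round(1),"ell",plane(T,(ex,ey),16)[:2].round(1))
for q in ([(285,133),(371,124),(380,175),(291,186)],[(422,143),(493,159),(482,223),(409,206)]):
    P=np.array([plane(T,p,16)[:2] for p in q]);print(P.round(1).tolist(),P.mean(0).round(1))
```

```text
[117 118 114] [159 159 137] [117 116 111]
(491, 289, 149, 111) [[491.0, 289.0], [639.0, 289.0], [639.0, 399.0], [491.0, 399.0]] [[357.2, -358.7], [377.9, -665.2], [162.9, -646.9], [143.4, -355.5]] [ 260.3 -506.6] ell [ 254.4 -507. ]
[[669.7, 95.5], [704.3, -95.2], [586.8, -119.9], [548.8, 72.3]] [627.4 -11.8]
[[667.0, -210.3], [640.4, -367.3], [495.1, -341.6], [521.7, -184.9]] [ 581. -276.]
```

```bash
python3 -m crank '[[[0,0,0],[-7,0,0],7],[[0,0,0],[-7,0,0],7],[[0,-2.4,-3.8],[0,0,0],7],[[0,-2.4,-3.8],[0,0,0],7],[[0,-2.4,-3.8],[0,0,0],7]]'; python3 -m crank '[[[0,-2.4,-3.8],[0,0,0],7],[[0,-2.4,-3.8],[0,0,0],7],[[0,-2.4,-3.8],[0,0,0],7],[[0,-2.4,-3.8],[0,0,0],7],[[0,0,0],[0,0,0],7]]'
python3 - <<'E'
from h import *
go(342,302,19)
W=get_image("wrist");cv2.imwrite("pics/w1.png",W["pixels"][:,:,::-1])
print(proj(W,(342,302,54)),proj(W,(342,302,27)))
E
```

```text
t: 1.02
ee_pos: [223.4, 491.5, 222.7]
orientation: [-1.21, 1.208, 1.21]
ft_force: [0.2, -0.4, 0.4]
width: 70.1
t: 1.65
ee_pos: [320.0, 338.7, 222.8]
orientation: [-1.207, 1.211, 1.207]
ft_force: [0.2, 0.7, 0.3]
width: 69.6
t 1.65 pos [320.  338.7 222.8] zaxis yaw 89.8 xaxis [ 0. -0. -1.] w 69.6 shift cm [20.38 -2.21 -3.66]
[291.08769526 205.08109386] [293.15437533 199.44577939]
```

View pics/w1.png

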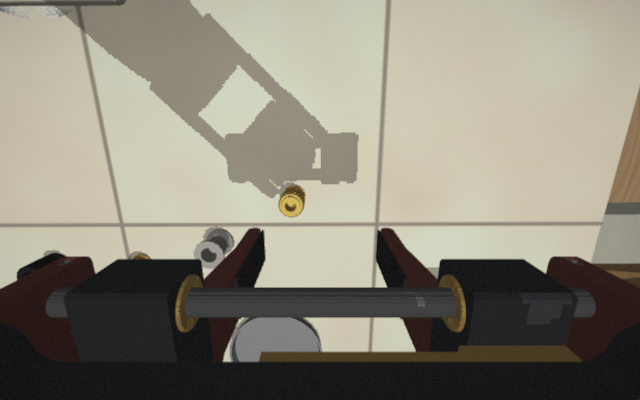

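```bash
python3 -m crank '[[[0,-2.2,-3.7],[0,0,0],7],[[5,0,0],[0,0,0],7],[[5,0,0],[0,0,0],7],[[3,0,0],[0,0,0],7],[[0,0,0],[0,0,0],7]]'
python3 - <<'E'
from h import *
go(342,302,17)
W=get_image("wrist");cv2.imwrite("pics/w2.png",W["pixels"][:,:,::-1])
print(proj(W,(342,302,54)),proj(W,(342,302,27)))
E
```

```text
t: 2.33
ee_pos: [339.5, 303.5, 91.0]
orientation: [-1.211, 1.213, 1.212]
ft_force: [0.0, -0.5, -0.6]
width: 70.2
t 2.33 pos [339.5 303.5  91. ] zaxis yaw 90.1 xaxis [-0.004 -0.003 -1.   ] w 70.2 shift cm [ 7.4  -0.28 -0.13]
[319.12532385 228.50038765] [319.35985857 217.29191521]
```

View pics/w2.png

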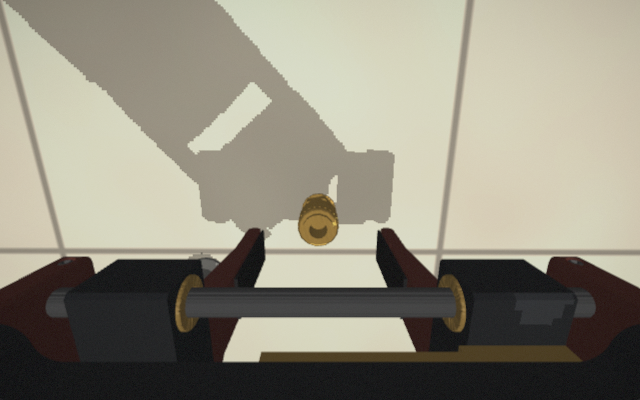

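```bash
python3 -m crank '[[[2.5,-0.3,-0.1],[0,0,0],7],[[2.5,0,0],[0,0,0],7],[[2.4,0,0],[0,0,0],7],[[0,0,0],[0,0,0],7],[[0,0,0],[0,0,0],2]]';python3 -m crank '[[[0,0,0],[0,0,0],2],[[0,0,0],[0,0,0],2],[[0,0,0],[0,0,0],2]]'
python3 - <<'E'
from h import *
go(342,302,17)
W=get_image("wrist");cv2.imwrite("pics/w3.png",W["pixels"][:,:,::-1])
E
```

```text
t: 3.0
ee_pos: [344.8, 303.6, 20.1]
orientation: [-1.21, 1.206, 1.209]
ft_force: [0.4, 0.3, -0.0]
width: 63.1
t: 3.38
ee_pos: [344.2, 302.7, 19.1]
orientation: [-1.21, 1.208, 1.209]
ft_force: [0.6, -1.1, 1.2]
width: 33.3
t 3.38 pos [344.2 302.7  19.1] zaxis yaw 90.0 xaxis [ 0.001  0.    -1.   ] w 33.3 shift cm [ 0.21  0.22 -0.07]
```

View pics/w3.png

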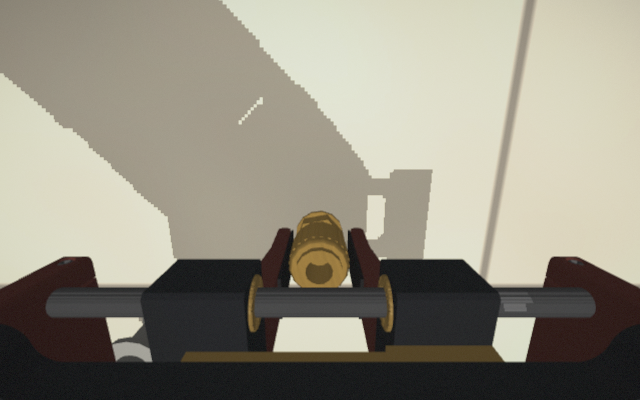

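```bash
python3 -m crank '[[[-2,0,0],[0,0,0],2],[[-4,0,0],[0,0,0],2],[[-5,0,0],[0,0,0],2],[[-1,-0.9,-2.4],[0,0,0],2],[[0,-1.8,-4.7],[0,0,0],2]]'; python3 -m crank '[[[0,-1.8,-4.7],[0,0,0],2],[[0,-1.8,-4.7],[0,0,0],2],[[0,-1.8,-4.7],[0,0,0],2],[[0,-1.8,-4.7],[0,0,0],2],[[0,-1.8,-4.7],[0,0,0],2]]';python3 -m crank '[[[0,-1.8,-4.7],[0,0,0],2],[[0,-1.8,-4.7],[0,0,0],2],[[0,-1.8,-4.7],[0,0,0],2],[[0,-1.8,-4.7],[0,0,0],2],[[0,-1.8,-4.7],[0,0,0],2]]';python3 -m crank '[[[0,-1.8,-4.7],[0,0,0],2],[[0,-0.9,-2.4],[0,0,0],2],[[0,0,0],[0,0,0],2],[[0,0,0],[0,0,0],2]]';  python3 - <<'E'
from h import *
go(574,-315,23)
for n in ("wrist","top"):
  W=get_image(n);cv2.imwrite(f"pics/{n}4.png",W["pixels"][:,:,::-1]); 
  for p in ((574,-315,4),(588,-237,4),(581,-276,16)): print(n,proj(W,p).round())
E
```

```text
t: 4.05
ee_pos: [371.9, 232.2, 140.0]
orientation: [-1.212, 1.204, 1.21]
ft_force: [0.5, -0.7, -2.0]
width: 31.7
t: 4.68
ee_pos: [461.2, -5.0, 138.5]
orientation: [-1.209, 1.209, 1.21]
ft_force: [0.4, -0.2, -1.7]
width: 31.6
t: 5.3
ee_pos: [551.2, -239.8, 138.2]
orientation: [-1.209, 1.209, 1.21]
ft_force: [0.8, 0.8, -1.0]
width: 31.5
t: 5.8
ee_pos: [577.4, -308.2, 137.9]
orientation: [-1.208, 1.209, 1.211]
ft_force: [0.4, 0.2, -2.1]
width: 31.6
t 5.8 pos [ 577.4 -308.2  137.9] zaxis yaw 90.0 xaxis [-0.002  0.001 -1.   ] w 31.6 shift cm [11.49  0.32 -0.7 ]
wrist [314. 192.]
wrist [385. 204.]
wrist [351. 201.]
top [468. 188.]
top [432. 179.]
top [451. 182.]
```

View pics/wrist4.png

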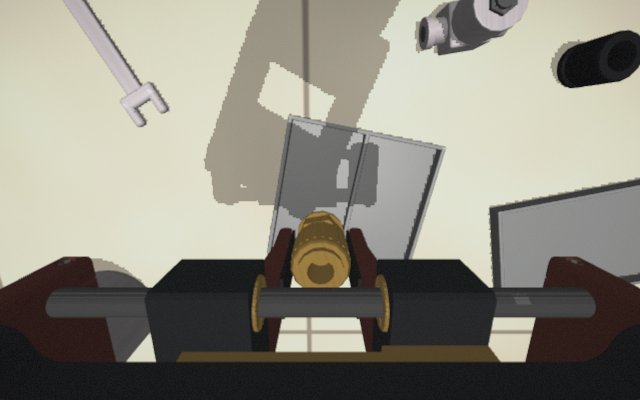

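View pics/top4.png

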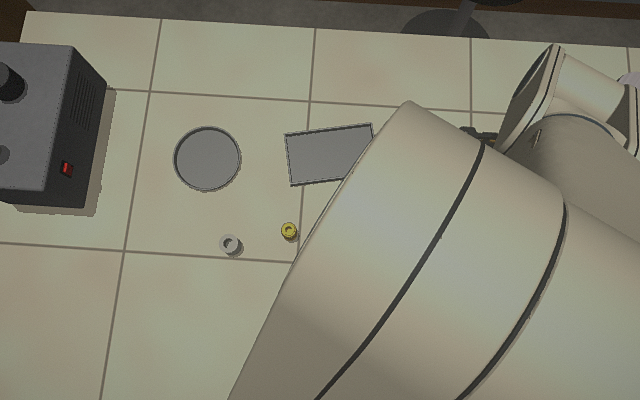

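```bash
python3 -m crank '[[[2,0.3,-0.7],[0,0,0],2],[[4,0,0],[0,0,0],2],[[3,0,0],[0,0,0],2],[[1.2,0,0],[0,0,0],2],[[0,0,0],[0,0,0],2]]'; python3 -m crank '[[[0.4,0,0],[0,0,0],2],[[0.2,0,0],[0,0,0],2],[[0,0,0],[0,0,0],2]]';  python3 - <<'E'
from h import *
go(574,-315,23)
E
```

```text
t: 6.52
ee_pos: [574.7, -315.9, 35.6]
orientation: [-1.208, 1.209, 1.211]
ft_force: [-0.9, 0.2, -1.5]
width: 31.3
t: 6.9
ee_pos: [575.6, -316.4, 31.2]
orientation: [-1.21, 1.209, 1.209]
ft_force: [0.0, 0.6, -1.2]
width: 31.8
t 6.9 pos [ 575.6 -316.4   31.2] zaxis yaw 90.0 xaxis [ 0.001 -0.    -1.   ] w 31.8 shift cm [0.82 0.16 0.14]
```

```bash
python3 -m crank '[[[0.4,0,0],[0,0,0],2],[[0.2,0,0],[0,0,0],2],[[0.1,0,0],[0,0,0],2],[[0,0,0],[0,0,0],2]]';  python3 - <<'E'
from h import *
go(574,-315,23)
E
```

```text
t: 7.4
ee_pos: [575.3, -316.2, 23.5]
orientation: [-1.209, 1.209, 1.21]
ft_force: [0.5, 0.2, -2.2]
width: 31.8
t 7.4 pos [ 575.3 -316.2   23.5] zaxis yaw 90.0 xaxis [-0.  0. -1.] w 31.8 shift cm [0.05 0.13 0.12]
```

```bash
python3 -m crank '[[[0.1,0,0],[0,0,0],2],[[0,0,0],[0,0,0],2]]'; python3 -m crank '[[[0.1,0,0],[0,0,0],2],[[0,0,0],[0,0,0],2]]'
```

```text
t: 7.65
ee_pos: [575.5, -316.4, 23.1]
orientation: [-1.21, 1.209, 1.209]
ft_force: [-0.6, 0.3, 2.4]
width: 31.5
t: 7.9
ee_pos: [575.5, -316.4, 23.0]
orientation: [-1.21, 1.209, 1.209]
ft_force: [-3.8, 2.5, 11.2]
width: 31.5
```

```bash
python3 -m crank '[[[-0.1,0,0],[0,0,0],3.6],[[0,0,0],[0,0,0],4.4],[[0,0,0],[0,0,0],5.4],[[-2,0,0],[0,0,0],5.4],[[-4,0,0],[0,0,0],7]]'; python3 -m crank '[[[-4,0,0],[0,0,0],7],[[0,0,0],[0,0,0],7]]'
python3 - <<'E'
from h import *
go(419,-179,34)
W=get_image("wrist");cv2.imwrite("pics/w5.png",W["pixels"][:,:,::-1])
print(proj(W,(575,-316,58)))
E
```

```text
t: 8.52
ee_pos: [574.4, -315.7, 82.7]
orientation: [-1.207, 1.21, 1.212]
ft_force: [0.1, 0.5, -0.0]
width: 60.9
t: 8.78
ee_pos: [577.8, -317.7, 127.6]
orientation: [-1.216, 1.207, 1.203]
ft_force: [0.0, -0.2, 1.0]
width: 70.0
t 8.78 pos [ 577.8 -317.7  127.6] zaxis yaw 90.0 xaxis [ 0.007 -0.004 -1.   ] w 70.0 shift cm [ 9.2  15.93 13.91]
[323.17126063 208.59107771]
```

View pics/w5.png

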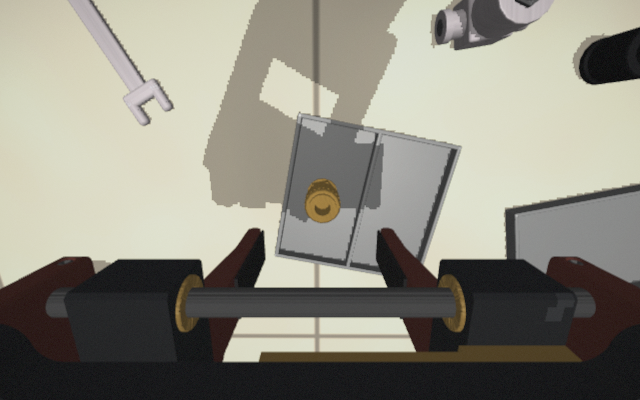

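```bash
python3 -m crank '[[[0,3.5,3],[0,0,0],7],[[0,4.4,3.9],[0,0,0],7],[[0,4.4,3.9],[0,0,0],7],[[0,3.5,3],[0,0,0],7],[[0,0,0],[0,0,0],7]]'
python3 - <<'E'
from h import *
go(419,-180,34)
W=get_image("wrist");cv2.imwrite("pics/w6.png",W["pixels"][:,:,::-1])
print(proj(W,(419,-180,78)))
E
```

```text
t: 9.45
ee_pos: [413.4, -175.9, 121.7]
orientation: [-1.207, 1.21, 1.215]
ft_force: [0.2, 0.4, 0.1]
width: 70.1
t 9.45 pos [ 413.4 -175.9  121.7] zaxis yaw 90.1 xaxis [-0.005  0.002 -1.   ] w 70.1 shift cm [ 8.77 -0.6  -0.43]
[315.66410964 229.18423348]
```

View pics/w6.png

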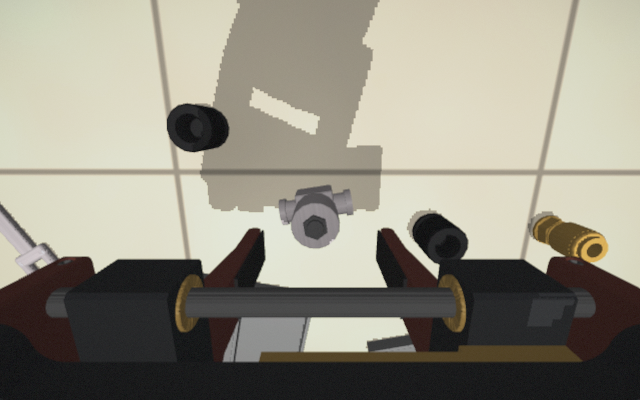

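```bash
python3 -m crank '[[[2,-0.6,-0.4],[0,0,0],7],[[3,0,0],[0,0,0],7],[[2.5,0,0],[0,0,0],7],[[1.1,0,0],[0,0,0],7],[[0,0,0],[0,0,0],7]]';python3 -c "
from h import *
go(419,-180,35)"
```

```text
t: 10.12
ee_pos: [423.5, -182.7, 36.0]
orientation: [-1.209, 1.209, 1.21]
ft_force: [0.2, -0.1, 1.2]
width: 70.0
t 10.12 pos [ 423.5 -182.7   36. ] zaxis yaw 90.0 xaxis [-0.001  0.    -1.   ] w 70.0 shift cm [0.1  0.45 0.27]
```

```bash
python3 -m crank '[[[0,0.4,0.2],[0,0,0],6],[[0,0,0],[0,0,0],5],[[0,0,0],[0,0,0],4.4],[[0,0,0],[0,0,0],3],[[0,0,0],[0,0,0],3]]';python3 -m crank '[[[0,0,0],[0,0,0],3]]';python3 -c "
from h import *
go(419,-180,35)
W=get_image('wrist');cv2.imwrite('pics/w7.png',W['pixels'][:,:,::-1])"
```

```text
t: 10.75
ee_pos: [419.6, -180.4, 37.1]
orientation: [-1.21, 1.209, 1.209]
ft_force: [-1.2, 0.9, 6.2]
width: 39.9
t: 10.88
ee_pos: [419.6, -180.4, 37.1]
orientation: [-1.21, 1.209, 1.209]
ft_force: [-0.7, 1.7, 6.0]
width: 39.5
t 10.88 pos [ 419.6 -180.4   37.1] zaxis yaw 90.0 xaxis [ 0.001 -0.    -1.   ] w 39.5 shift cm [0.21 0.06 0.04]
```

View pics/w7.png

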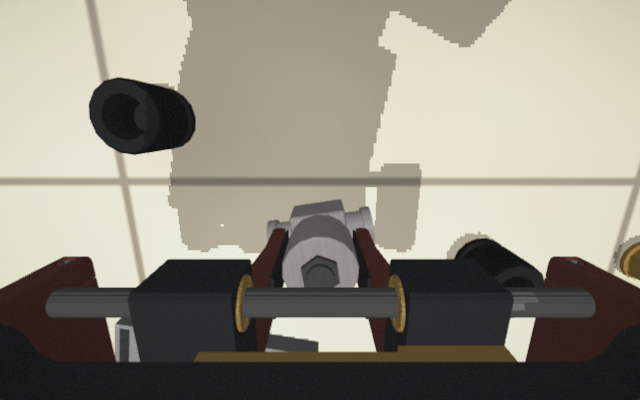

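```bash
python3 -m crank '[[[-2,0,0],[0,0,0],3],[[-4,0,0],[0,0,0],3],[[-3.5,0,0],[0,0,0],3],[[-1,-0.8,2],[0,0,0],3],[[0,-1.7,4],[0,0,0],3]]'; python3 -m crank '[[[0,-1.7,4],[0,0,0],3],[[0,-1.7,4],[0,0,0],3],[[0,-1.7,4],[0,0,0],3],[[0,-1.7,4],[0,0,0],3],[[0,-1.7,4],[0,0,0],3]]';python3 -m crank '[[[0,-1.7,4],[0,0,0],3],[[0,-1.7,4],[0,0,0],3],[[0,-1.7,4],[0,0,0],3],[[0,-1.7,4],[0,0,0],3],[[0,-0.9,2.4],[0,0,0],3]]';python3 -m crank '[[[0,0,0],[0,0,0],3],[[0,0,0],[0,0,0],3]]';  python3 - <<'E'
from h import *
go(607,264,41)
W=get_image("wrist");cv2.imwrite(f"pics/w8.png",W["pixels"][:,:,::-1]); print(proj(W,(607,264,4)),plane(get_image("top"),(207,158.5),16))
E
```

```text
t: 11.55
ee_pos: [444.6, -120.6, 142.5]
orientation: [-1.209, 1.21, 1.206]
ft_force: [1.0, -0.2, -4.0]
width: 39.6
t: 12.18
ee_pos: [528.9, 81.0, 141.0]
orientation: [-1.209, 1.21, 1.211]
ft_force: [1.0, 0.6, -2.5]
width: 39.3
t: 12.8
ee_pos: [606.0, 265.5, 140.6]
orientation: [-1.21, 1.209, 1.211]
ft_force: [0.2, -0.2, -3.2]
width: 39.5
t: 13.05
ee_pos: [605.0, 262.9, 140.7]
orientation: [-1.21, 1.211, 1.211]
ft_force: [-0.2, -0.3, -3.3]
width: 39.5
t 13.05 pos [605.  262.9 140.7] zaxis yaw 90.0 xaxis [-0.002 -0.001 -1.   ] w 39.5 shift cm [ 9.97 -0.23  0.13]
[322.01518511 195.90906768] [598.61574866 261.9680776   16.        ]
```

View pics/w8.png

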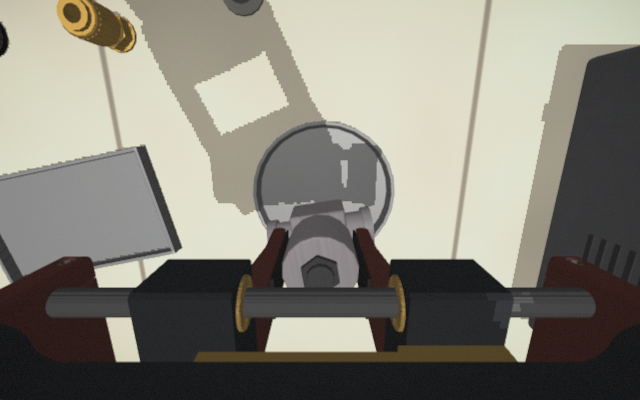

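```bash
python3 -m crank '[[[2,0.1,0],[0,0,0],3],[[4,0,0],[0,0,0],3],[[2.2,0,0],[0,0,0],3],[[0.8,0,0],[0,0,0],3],[[0.4,0,0],[0,0,0],3]]'; python3 -m crank '[[[0.1,0,0],[0,0,0],3],[[0,0,0],[0,0,0],3]]';python3 -c "
from h import *
go(603,263,41)"
```

```text
t: 13.78
ee_pos: [605.3, 263.8, 47.6]
orientation: [-1.21, 1.209, 1.209]
ft_force: [0.4, 1.1, -3.7]
width: 39.6
t: 14.02
ee_pos: [605.6, 264.0, 47.6]
orientation: [-1.21, 1.207, 1.209]
ft_force: [-0.4, 0.1, -3.0]
width: 39.6
t 14.03 pos [605.6 264.   47.6] zaxis yaw 90.0 xaxis [ 0.001  0.001 -1.   ] w 39.6 shift cm [ 0.66  0.27 -0.1 ]
```

```bash
python3 -m crank '[[[0.4,0,0],[0,0,0],3],[[0.1,0,0],[0,0,0],3],[[0,0,0],[0,0,0],3]]'; python3 -m crank '[[[0.1,0,0],[0,0,0],3],[[0,0,0],[0,0,0],3]]'
```

```text
t: 14.4
ee_pos: [604.9, 263.7, 41.6]
orientation: [-1.21, 1.209, 1.21]
ft_force: [0.0, 0.5, -3.5]
width: 39.4
t: 14.65
ee_pos: [605.2, 263.8, 41.2]
orientation: [-1.21, 1.209, 1.209]
ft_force: [-1.9, -0.9, 1.4]
width: 39.6
```

```bash
python3 -m crank '[[[0,0,0],[0,0,0],4.3],[[0,0,0],[0,0,0],5],[[0,0,0],[0,0,0],6],[[-2,0,0],[0,0,0],6.5],[[-4,0,0],[0,0,0],7]]'; python3 -m crank '[[[-4,0,0],[0,0,0],7],[[0,0,0],[0,0,0],7]]'
python3 - <<'E'
from h import *
go(447,69,18)
W=get_image("wrist");cv2.imwrite("pics/w9.png",W["pixels"][:,:,::-1])
print(proj(W,(605,264,82)))
E
```

```text
t: 15.28
ee_pos: [604.1, 263.4, 100.9]
orientation: [-1.209, 1.212, 1.211]
ft_force: [0.6, 0.4, 0.3]
width: 69.3
t: 15.52
ee_pos: [607.7, 264.9, 145.9]
orientation: [-1.211, 1.201, 1.206]
ft_force: [0.9, -0.6, 0.7]
width: 69.7
t 15.53 pos [607.7 264.9 145.9] zaxis yaw 90.0 xaxis [ 0.008  0.003 -1.   ] w 69.7 shift cm [ 12.61  16.17 -19.62]
[319.70076836 210.68903039]
```

View pics/w9.png

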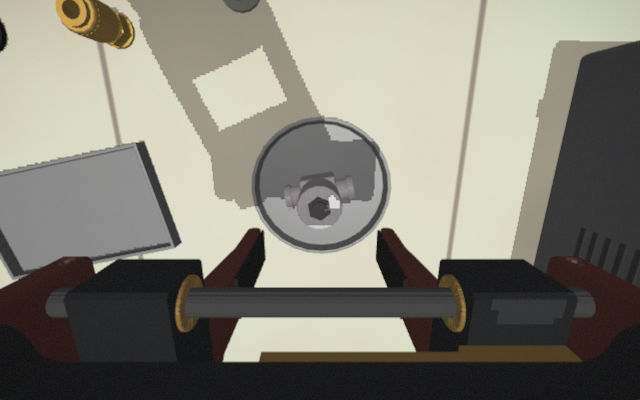

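```bash
python3 -m crank '[[[0,2,-2.4],[0,0,0],7],[[0,3.5,-4.3],[0,0,0],7],[[0,3.5,-4.3],[0,0,0],7],[[0,3.5,-4.3],[0,0,0],7],[[0,3.5,-4.3],[0,0,0],7]]'; python3 -m crank '[[[1.5,0,0],[0,0,0],7],[[0,0,0],[0,0,0],7]]';python3 - <<'E'
from h import *
go(447,69,18)
W=get_image("wrist");cv2.imwrite("pics/w10.png",W["pixels"][:,:,::-1])
print(proj(W,(447,69,54)))
E
```

```text
t: 16.2
ee_pos: [443.2, 66.4, 140.1]
orientation: [-1.209, 1.21, 1.211]
ft_force: [0.4, -1.4, 0.2]
width: 70.1
t: 16.45
ee_pos: [444.8, 67.6, 124.7]
orientation: [-1.208, 1.211, 1.21]
ft_force: [0.4, -0.2, -0.0]
width: 69.9
t 16.45 pos [444.8  67.6 124.7] zaxis yaw 90.0 xaxis [-0.002 -0.    -1.   ] w 69.9 shift cm [10.67 -0.24  0.14]
[322.48146328 214.32214836]
```

View pics/w10.png

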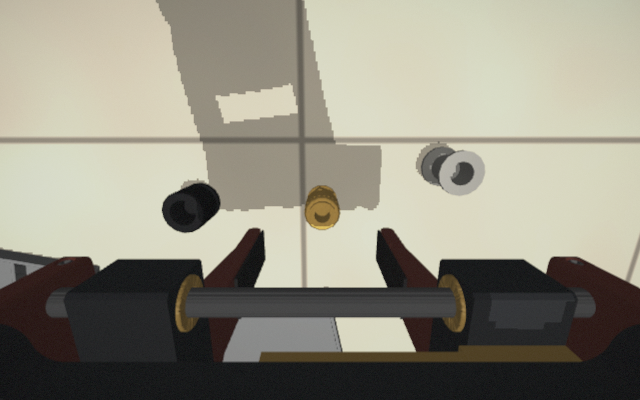

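```bash
python3 -m crank '[[[2.5,-0.1,0.1],[0,0,0],7],[[4,0,0],[0,0,0],7],[[3,0,0],[0,0,0],7],[[1,0,0],[0,0,0],7],[[0,0,0],[0,0,0],6]]';python3 -c "
from h import *
go(447,69,18)"
```

```text
t: 17.12
ee_pos: [446.5, 69.2, 20.4]
orientation: [-1.21, 1.209, 1.211]
ft_force: [0.3, 0.1, -0.8]
width: 63.3
t 17.12 pos [446.5  69.2  20.4] zaxis yaw 90.1 xaxis [-0.001 -0.    -1.   ] w 63.3 shift cm [ 0.24 -0.05 -0.02]
```

```bash
python3 -m crank '[[[0.2,0,0],[0,0,0],5],[[0,0,0],[0,0,0],4],[[0,0,0],[0,0,0],2],[[0,0,0],[0,0,0],2],[[0,0,0],[0,0,0],2]]';python3 -c "
from h import *
go(447,69,18)
W=get_image('wrist');cv2.imwrite('pics/w11.png',W['pixels'][:,:,::-1])"
```

```text
t: 17.75
ee_pos: [446.5, 68.7, 19.2]
orientation: [-1.21, 1.208, 1.209]
ft_force: [0.2, 0.3, 6.4]
width: 31.6
t 17.75 pos [446.5  68.7  19.2] zaxis yaw 90.0 xaxis [ 0.001  0.    -1.   ] w 31.6 shift cm [ 0.12 -0.05  0.03]
```

View pics/w11.png

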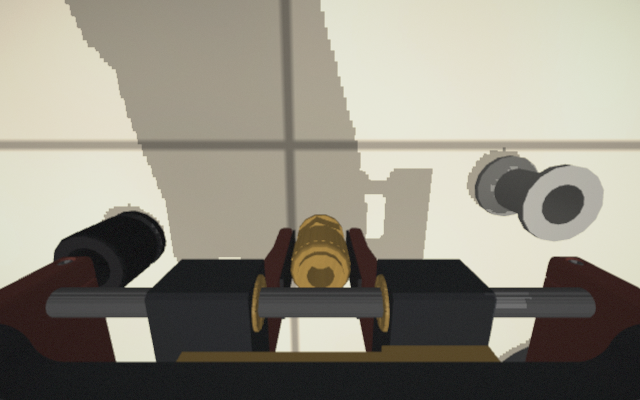

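```bash
python3 -m crank '[[[-2,0,0],[0,0,0],2],[[-4,0,0],[0,0,0],2],[[-4,0,0],[0,0,0],2],[[-1,-0.8,-1.7],[0,0,0],2],[[0,-1.8,-3.9],[0,0,0],2]]'; python3 -m crank '[[[0,-1.8,-3.9],[0,0,0],2],[[0,-1.8,-3.9],[0,0,0],2],[[0,-1.8,-3.9],[0,0,0],2],[[0,-1.8,-3.9],[0,0,0],2],[[0,-1.8,-3.9],[0,0,0],2]]';python3 -m crank '[[[0,-1.8,-3.9],[0,0,0],2],[[0,-0.7,-1.6],[0,0,0],2],[[0,0,0],[0,0,0],2],[[0,0,0],[0,0,0],2]]';  python3 - <<'E'
from h import *
go(588,-237,23)
W=get_image("wrist");cv2.imwrite(f"pics/w12.png",W["pixels"][:,:,::-1])
E
```

```text
t: 18.42
ee_pos: [472.5, 12.9, 129.9]
orientation: [-1.212, 1.206, 1.21]
ft_force: [1.2, 0.6, -2.7]
width: 31.1
t: 19.05
ee_pos: [562.1, -183.6, 128.3]
orientation: [-1.209, 1.21, 1.21]
ft_force: [0.3, 0.0, -2.8]
width: 31.7
t: 19.55
ee_pos: [586.3, -235.8, 128.2]
orientation: [-1.209, 1.209, 1.212]
ft_force: [-0.5, -0.1, -3.2]
width: 31.4
t 19.55 pos [ 586.3 -235.8  128.2] zaxis yaw 90.1 xaxis [-0.002  0.001 -1.   ] w 31.4 shift cm [10.52 -0.19 -0.13]
```

View pics/w12.png

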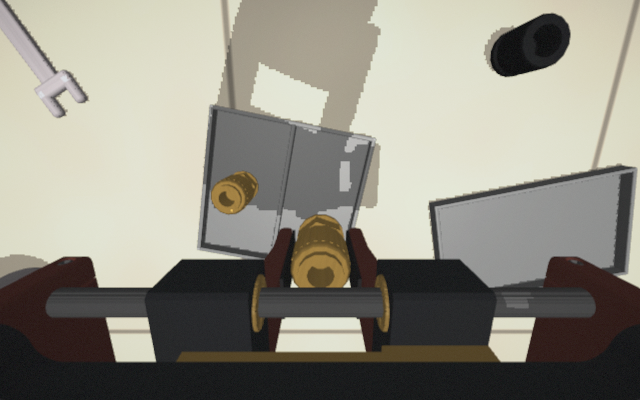

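```bash
python3 -m crank '[[[2,0,0],[0,0,0],2],[[4,0,0],[0,0,0],2],[[2.6,0,0],[0,0,0],2],[[0.9,0,0],[0,0,0],2],[[0.4,0,0],[0,0,0],2]]'; python3 -m crank '[[[0.1,0,0],[0,0,0],2],[[0,0,0],[0,0,0],2]]'
```

```text
t: 20.23
ee_pos: [587.1, -236.9, 29.1]
orientation: [-1.209, 1.209, 1.211]
ft_force: [0.2, 0.2, -2.0]
width: 31.3
t: 20.48
ee_pos: [587.9, -237.5, 29.6]
orientation: [-1.211, 1.208, 1.208]
ft_force: [-0.8, -0.7, -2.6]
width: 31.2
```

```bash
python3 -m crank '[[[0.4,0,0],[0,0,0],2],[[0.1,0,0],[0,0,0],2],[[0,0,0],[0,0,0],2]]'; python3 -m crank '[[[0.1,0,0],[0,0,0],2],[[0,0,0],[0,0,0],2]]'
```

```text
t: 20.85
ee_pos: [587.2, -237.3, 23.6]
orientation: [-1.21, 1.209, 1.21]
ft_force: [0.0, 0.7, -1.8]
width: 32.0
t: 21.1
ee_pos: [587.4, -237.3, 23.3]
orientation: [-1.21, 1.209, 1.209]
ft_force: [-2.2, 1.0, 3.4]
width: 31.3
```

Contact with the floor; release, then go over the far seat holder.

```bash
python3 -m crank '[[[0,0,0],[0,0,0],3.6],[[0,0,0],[0,0,0],4.4],[[0,0,0],[0,0,0],5.4],[[-2,0,0],[0,0,0],5.4],[[-4,0,0],[0,0,0],7]]'; python3 -m crank '[[[-4,0,0],[0,0,0],7],[[0,0,0],[0,0,0],7]]'
python3 - <<'E'
from h import *
go(342,-286,13)
W=get_image("wrist");cv2.imwrite("pics/w13.png",W["pixels"][:,:,::-1])
E
```

```text
t: 21.72
ee_pos: [586.4, -236.9, 82.9]
orientation: [-1.208, 1.21, 1.212]
ft_force: [-0.3, -0.6, -0.4]
width: 60.6
t: 21.98
ee_pos: [589.9, -238.3, 127.5]
orientation: [-1.215, 1.206, 1.203]
ft_force: [-0.0, 0.4, 0.1]
width: 70.0
t 21.98 pos [ 589.9 -238.3  127.5] zaxis yaw 90.0 xaxis [ 0.007 -0.003 -1.   ] w 70.0 shift cm [11.29 24.87 -4.72]
```

View pics/w13.png

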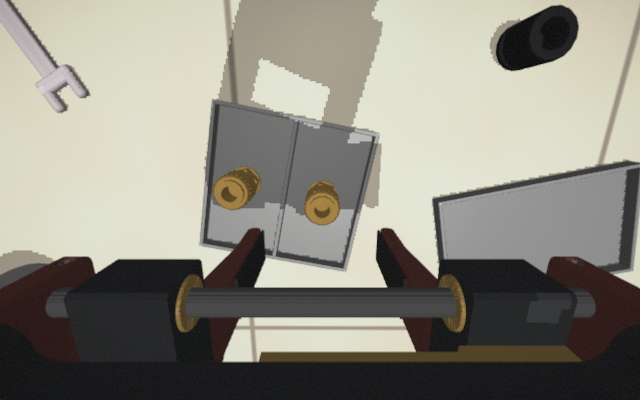

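```bash
python3 -m crank '[[[0,2.5,-0.5],[0,0,0],7],[[0,4.5,-0.9],[0,0,0],7],[[0,4.5,-0.9],[0,0,0],7],[[0,4.5,-0.9],[0,0,0],7],[[0,4.5,-0.9],[0,0,0],7]]'; python3 -m crank '[[[0,4,-0.8],[0,0,0],7],[[1,0,0],[0,0,0],7],[[1,0,0],[0,0,0],7],[[0,0,0],[0,0,0],7]]';python3 - <<'E'
from h import *
go(342,-286,13)
W=get_image("wrist");cv2.imwrite("pics/w14.png",W["pixels"][:,:,::-1])
print(proj(W,(342,-286,44)))
E
```

```text
t: 22.65
ee_pos: [380.2, -277.9, 121.9]
orientation: [-1.208, 1.209, 1.212]
ft_force: [0.4, -0.0, -0.2]
width: 70.0
t: 23.15
ee_pos: [342.6, -285.9, 101.6]
orientation: [-1.209, 1.209, 1.212]
ft_force: [0.1, 0.4, 0.3]
width: 69.7
t 23.15 pos [ 342.6 -285.9  101.6] zaxis yaw 90.1 xaxis [-0.001  0.001 -1.   ] w 69.7 shift cm [ 8.86  0.05 -0.02]
[320.72457094 215.91919921]
```

View pics/w14.png

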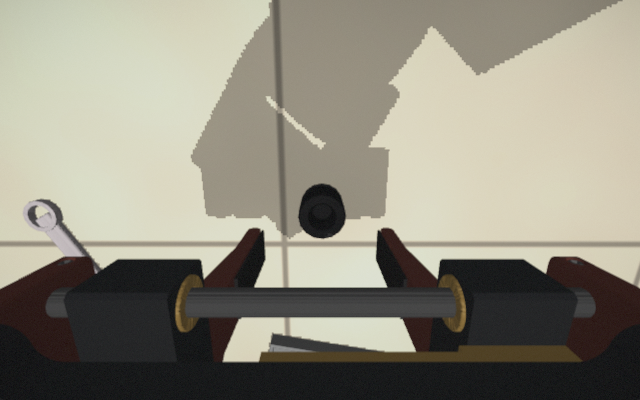

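```bash
python3 -m crank '[[[2.5,0,0],[0,0,0],7],[[3.5,0,0],[0,0,0],7],[[2.2,0,0],[0,0,0],7],[[0.5,0,0],[0,0,0],7],[[0,0,0],[0,0,0],6]]';python3 -c "
from h import *
go(342,-286,13)"
```

```text
t: 23.82
ee_pos: [342.8, -286.4, 15.8]
orientation: [-1.21, 1.209, 1.21]
ft_force: [-0.2, 0.3, 0.6]
width: 63.2
t 23.82 pos [ 342.8 -286.4   15.8] zaxis yaw 90.1 xaxis [-0.  0. -1.] w 63.2 shift cm [0.28 0.08 0.04]
```

```bash
python3 -m crank '[[[0.2,0,0],[0,0,0],5],[[0,0,0],[0,0,0],4.4],[[0,0,0],[0,0,0],3],[[0,0,0],[0,0,0],3],[[0,0,0],[0,0,0],3]]';python3 -c "
from h import *
go(342,-286,13)
W=get_image('wrist');cv2.imwrite('pics/w15.png',W['pixels'][:,:,::-1])"
```

```text
t: 24.45
ee_pos: [342.5, -286.5, 14.2]
orientation: [-1.21, 1.209, 1.209]
ft_force: [0.2, 1.3, 6.4]
width: 39.4
t 24.45 pos [ 342.5 -286.5   14.2] zaxis yaw 90.0 xaxis [ 0.001 -0.    -1.   ] w 39.4 shift cm [0.12 0.05 0.05]
```

View pics/w15.png

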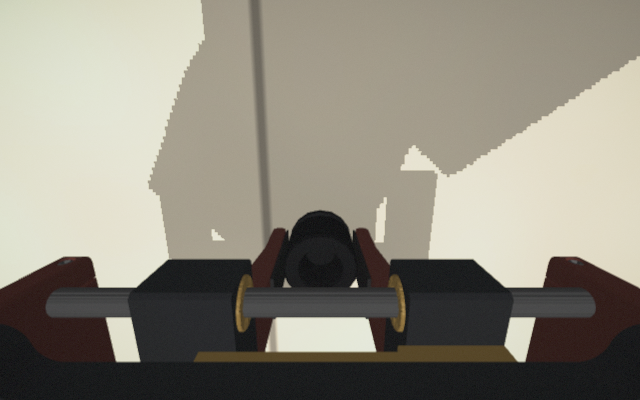

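```bash
python3 -m crank '[[[-2,0,0],[0,0,0],3],[[-4,0,0],[0,0,0],3],[[-4,0,0],[0,0,0],3],[[-2,-1.2,1.3],[0,0,0],3],[[0,-2.8,3.3],[0,0,0],3]]'; python3 -m crank '[[[0,-2.8,3.3],[0,0,0],3],[[0,-2.8,3.3],[0,0,0],3],[[0,-2.8,3.3],[0,0,0],3],[[0,-2.8,3.3],[0,0,0],3],[[0,-2.8,3.3],[0,0,0],3]]';python3 -m crank '[[[0,-2.8,3.3],[0,0,0],3],[[0,-2.8,3.3],[0,0,0],3],[[0,-2.8,3.3],[0,0,0],3],[[0,-1.1,1.3],[0,0,0],3],[[0,0,0],[0,0,0],3]]';  python3 - <<'E'
from h import *
go(618,37,18)
W=get_image("wrist");cv2.imwrite(f"pics/w16.png",W["pixels"][:,:,::-1])
print(proj(W,(618,37,4)),proj(W,(627,-12,4)))
E
```

```text
t: 25.12
ee_pos: [383.3, -241.4, 135.6]
orientation: [-1.211, 1.21, 1.204]
ft_force: [0.5, -0.5, -1.4]
width: 39.7
t: 25.75
ee_pos: [522.8, -74.1, 133.6]
orientation: [-1.21, 1.209, 1.21]
ft_force: [0.0, 0.1, -0.5]
width: 39.4
t: 26.38
ee_pos: [616.9, 37.1, 133.3]
orientation: [-1.21, 1.209, 1.211]
ft_force: [-0.8, -0.0, -0.8]
width: 39.8
t 26.38 pos [616.9  37.1 133.3] zaxis yaw 90.1 xaxis [-0.001 -0.    -1.   ] w 39.8 shift cm [ 1.153e+01 -1.200e-01 -1.000e-02]
[320.7940028  196.52248184] [275.5392273  204.48637368]
```

View pics/w16.png

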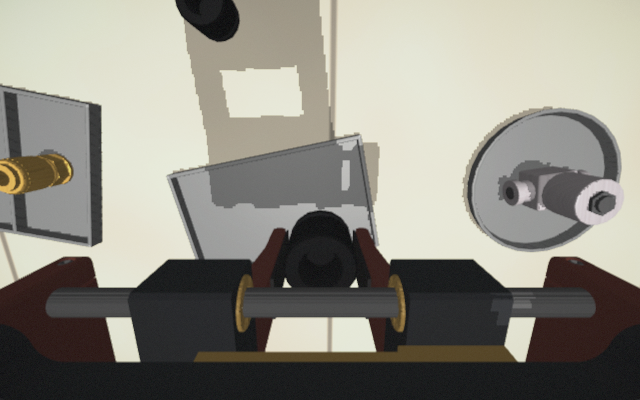

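```bash
python3 -m crank '[[[2,0,-0.3],[0,0,0],3],[[4,0,0],[0,0,0],3],[[3.4,0,0],[0,0,0],3],[[1.2,0,0],[0,0,0],3],[[0.4,0,0],[0,0,0],3]]'; python3 -m crank '[[[0.1,0,0],[0,0,0],3],[[0,0,0],[0,0,0],3]]'
```

```text
t: 27.05
ee_pos: [616.4, 33.0, 22.8]
orientation: [-1.208, 1.211, 1.21]
ft_force: [-0.8, -1.0, -0.9]
width: 39.8
t: 27.3
ee_pos: [617.9, 33.7, 23.7]
orientation: [-1.21, 1.208, 1.208]
ft_force: [1.0, -0.4, -0.8]
width: 39.7
```

```bash
python3 -m crank '[[[0.3,0,0],[0,0,0],3],[[0.1,0,0],[0,0,0],3],[[0,0,0],[0,0,0],3]]'; python3 -m crank '[[[0.1,0,0],[0,0,0],3],[[0,0,0],[0,0,0],3]]'
```

```text
t: 27.68
ee_pos: [617.1, 33.8, 18.7]
orientation: [-1.21, 1.209, 1.21]
ft_force: [-0.4, -0.9, -1.1]
width: 39.3
t: 27.92
ee_pos: [617.2, 33.8, 18.2]
orientation: [-1.21, 1.209, 1.21]
ft_force: [-1.6, 0.5, 5.4]
width: 39.9
```

Seated. Release, then over the remaining seat holder.

```bash
python3 -m crank '[[[0,0,0],[0,0,0],4.3],[[0,0,0],[0,0,0],5],[[0,0,0],[0,0,0],5.6],[[-2,0,0],[0,0,0],5.6],[[-4,0,0],[0,0,0],7]]'; python3 -m crank '[[[-4,0,0],[0,0,0],7],[[0,0,0],[0,0,0],7]]'
python3 - <<'E'
from h import *
go(447.5,-59,13)
W=get_image("wrist");cv2.imwrite("pics/w17.png",W["pixels"][:,:,::-1])
E
```

```text
t: 28.55
ee_pos: [616.1, 33.7, 77.9]
orientation: [-1.208, 1.211, 1.212]
ft_force: [1.1, -1.6, -0.1]
width: 62.9
t: 28.8
ee_pos: [619.9, 33.9, 122.4]
orientation: [-1.213, 1.203, 1.204]
ft_force: [-0.3, -0.2, -0.3]
width: 70.1
t 28.8 pos [619.9  33.9 122.4] zaxis yaw 90.0 xaxis [ 0.008  0.    -1.   ] w 70.1 shift cm [10.8  17.33 -9.28]
```

View pics/w17.png

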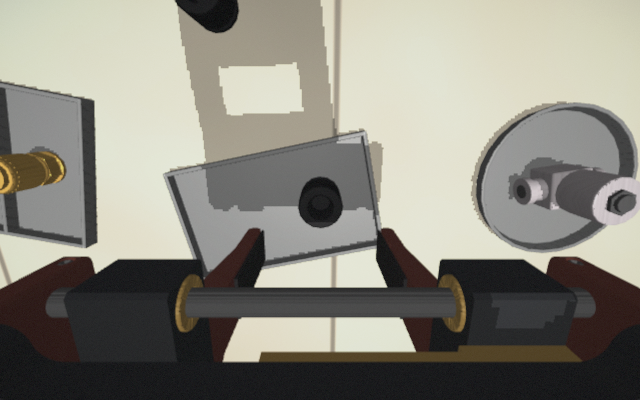

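```bash
python3 -m crank '[[[0,2.5,-1.3],[0,0,0],7],[[0,4.2,-2.3],[0,0,0],7],[[0,4.2,-2.3],[0,0,0],7],[[0,4.2,-2.3],[0,0,0],7],[[1,2,-1.1],[0,0,0],7]]'; python3 -m crank '[[[1,0,0],[0,0,0],7],[[0,0,0],[0,0,0],7]]';python3 - <<'E'
from h import *
go(447.5,-59,13)
W=get_image("wrist");cv2.imwrite("pics/w18.png",W["pixels"][:,:,::-1])
print(proj(W,(447.5,-59,44)))
E
```

```text
t: 29.48
ee_pos: [443.3, -59.9, 107.2]
orientation: [-1.208, 1.211, 1.211]
ft_force: [0.3, 0.2, 0.7]
width: 70.3
t: 29.72
ee_pos: [446.4, -59.1, 96.8]
orientation: [-1.209, 1.21, 1.211]
ft_force: [0.9, -1.1, -0.0]
width: 69.5
t 29.73 pos [446.4 -59.1  96.8] zaxis yaw 90.0 xaxis [-0.001  0.    -1.   ] w 69.5 shift cm [ 8.38 -0.12  0.01]
[321.07883189 219.75509469]
```

View pics/w18.png

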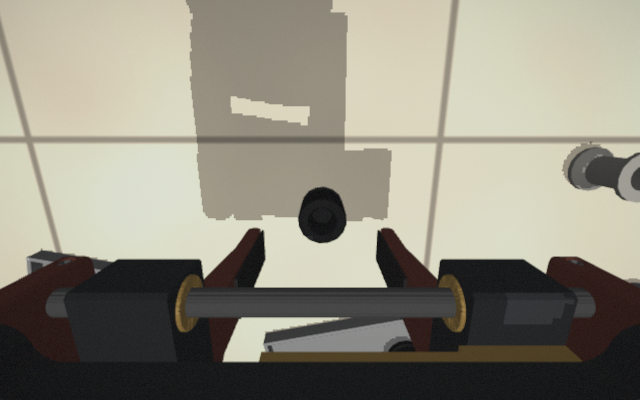

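Seat top at (322,217), where predicted. Descend.

```bash
python3 -m crank '[[[2.5,0,0],[0,0,0],7],[[3,0,0],[0,0,0],7],[[2.2,0,0],[0,0,0],7],[[0.5,0,0],[0,0,0],7],[[0,0,0],[0,0,0],6]]';python3 -m crank '[[[0.1,0,0],[0,0,0],5],[[0,0,0],[0,0,0],4.4],[[0,0,0],[0,0,0],3],[[0,0,0],[0,0,0],3],[[0,0,0],[0,0,0],3]]';python3 -c "
from h import *
go(636,-61,18)
W=get_image('wrist');cv2.imwrite('pics/w19.png',W['pixels'][:,:,::-1])"
```

```text
t: 30.4
ee_pos: [446.8, -59.1, 15.7]
orientation: [-1.21, 1.209, 1.21]
ft_force: [-0.4, 0.7, 0.2]
width: 63.4
t: 31.02
ee_pos: [446.6, -59.4, 15.2]
orientation: [-1.21, 1.208, 1.209]
ft_force: [-0.3, 1.0, 5.8]
width: 39.5
t 31.02 pos [446.6 -59.4  15.2] zaxis yaw 90.0 xaxis [ 0.001 -0.    -1.   ] w 39.5 shift cm [ -0.26 -18.94  -0.17]
```

View pics/w19.png

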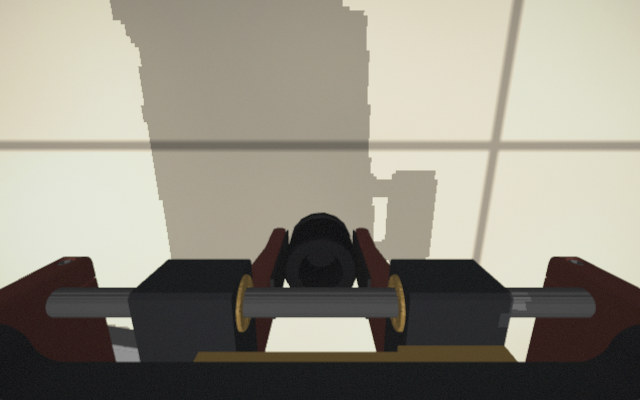

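```bash
python3 -m crank '[[[-2,0,0],[0,0,0],3],[[-4,0,0],[0,0,0],3],[[-4,0,0],[0,0,0],3],[[-1,-2.2,0],[0,0,0],3],[[0,-4.6,0],[0,0,0],3]]'; python3 -m crank '[[[0,-4.6,0],[0,0,0],3],[[0,-4.6,0],[0,0,0],3],[[0,-2.9,0],[0,0,0],3],[[0,0,0],[0,0,0],3],[[0,0,0],[0,0,0],3]]';  python3 - <<'E'
from h import *
go(636,-61,19.2)
W=get_image("wrist");cv2.imwrite(f"pics/w20.png",W["pixels"][:,:,::-1])
E
```

```text
t: 31.7
ee_pos: [514.1, -59.4, 126.1]
orientation: [-1.21, 1.209, 1.208]
ft_force: [1.0, 0.1, -0.4]
width: 39.7
t: 32.33
ee_pos: [633.6, -59.2, 124.1]
orientation: [-1.208, 1.21, 1.211]
ft_force: [-0.9, -0.6, -0.2]
width: 39.7
t 32.33 pos [633.6 -59.2 124.1] zaxis yaw 90.0 xaxis [-0.002  0.    -1.   ] w 39.7 shift cm [10.49 -0.26 -0.19]
```

View pics/w20.png

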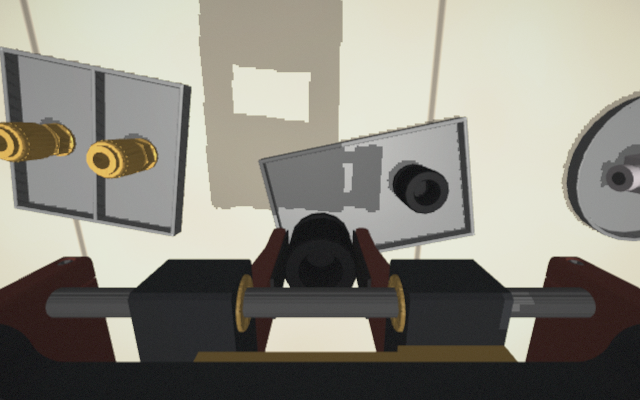

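```bash
python3 -m crank '[[[2,0,0.3],[0,0,0],3],[[4,0,0],[0,0,0],3],[[2.6,0,0],[0,0,0],3],[[0.9,0,0],[0,0,0],3],[[0.4,0,0],[0,0,0],3]]'; python3 -m crank '[[[0.1,0,0],[0,0,0],3],[[0,0,0],[0,0,0],3]]'
```

```text
t: 33.0
ee_pos: [634.7, -56.1, 25.1]
orientation: [-1.209, 1.209, 1.21]
ft_force: [-0.5, 0.1, -0.0]
width: 39.5
t: 33.25
ee_pos: [635.8, -56.3, 25.6]
orientation: [-1.21, 1.208, 1.208]
ft_force: [0.0, 0.8, -0.2]
width: 39.6
```

```bash
python3 -m crank '[[[0.4,0,0],[0,0,0],3],[[0.1,0,0],[0,0,0],3],[[0,0,0],[0,0,0],3]]'; python3 -m crank '[[[0.1,0,0],[0,0,0],3],[[0,0,0],[0,0,0],3]]'
```

```text
t: 33.62
ee_pos: [635.2, -56.2, 19.6]
orientation: [-1.21, 1.209, 1.21]
ft_force: [-0.5, -1.0, -0.4]
width: 39.5
t: 33.88
ee_pos: [635.3, -56.2, 19.2]
orientation: [-1.21, 1.209, 1.21]
ft_force: [-2.7, 0.8, 6.1]
width: 39.2
```

Release, rise, and back the arm out of the top view for the check.

```bash
python3 -m crank '[[[0,0,0],[0,0,0],4.3],[[0,0,0],[0,0,0],5],[[0,0,0],[0,0,0],5.6],[[-2,0,0],[0,0,0],5.6],[[-4,0,0],[0,0,0],7]]'; python3 -m crank '[[[-5,0,0],[0,0,0],7],[[-5,0,0],[0,0,0],7],[[-4,3,0],[0,0,0],7],[[0,4,-3],[0,0,0],7],[[0,4,-4],[0,0,0],7]]'; python3 -m crank '[[[0,4,-4],[0,0,0],7],[[0,3,-5],[0,0,0],7],[[0,2,-5],[0,0,0],7],[[0,2,-5],[0,0,0],7],[[0,1,-5],[0,0,0],7]]';python3 -m crank '[[[0,1,-5],[0,0,0],7],[[0,1,-5],[0,0,0],7],[[0,0,-5],[0,0,0],7],[[0,0,-2],[0,0,0],7],[[0,0,0],[0,0,0],7]]'
python3 - <<'E'
from h import *
for n in ("top","scene"):
  W=get_image(n);cv2.imwrite(f"pics/{n}21.png",W["pixels"][:,:,::-1])
print(get_obs()["t"])
E
```

```text
t: 34.5
ee_pos: [634.1, -56.1, 78.8]
orientation: [-1.208, 1.211, 1.212]
ft_force: [0.0, -0.3, -0.2]
width: 62.7
t: 35.12
ee_pos: [524.6, -126.5, 220.9]
orientation: [-1.213, 1.206, 1.208]
ft_force: [-0.2, -0.7, -0.1]
width: 70.3
t: 35.75
ee_pos: [404.3, -368.0, 220.3]
orientation: [-1.211, 1.209, 1.208]
ft_force: [0.5, -1.0, -0.1]
width: 70.5
t: 36.38
ee_pos: [385.1, -537.5, 219.6]
orientation: [-1.209, 1.21, 1.207]
ft_force: [-1.5, 0.1, -0.3]
width: 69.9
36.475
```

View pics/top21.png

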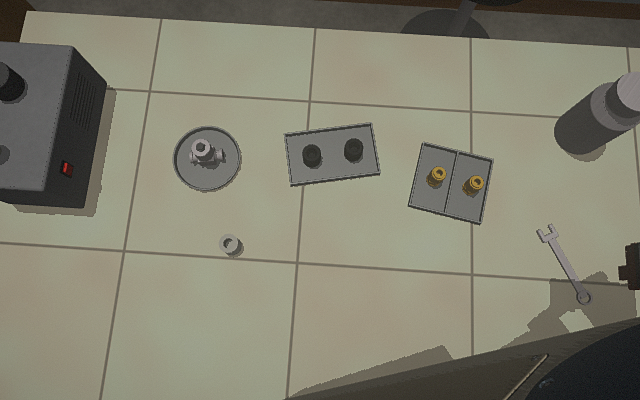

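View pics/scene21.png

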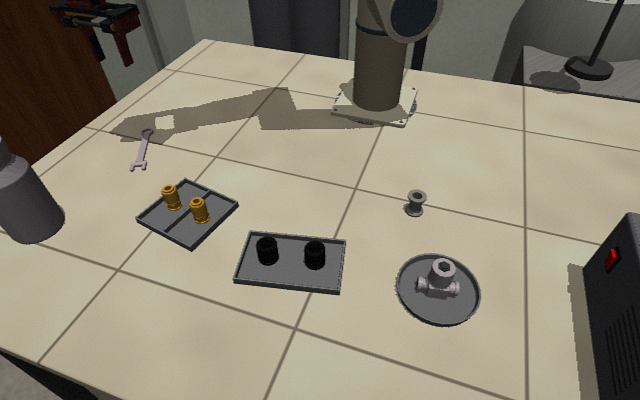

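```bash
python3 -m crank '[[[0,0,0],[0,0,0],7],[[0,0,0],[0,0,0],7]]'; python3 -c "
from workcell import *
print(close_job())"
```

```text
t: 36.72
ee_pos: [385.7, -535.5, 219.0]
orientation: [-1.21, 1.208, 1.21]
ft_force: [-0.7, -0.3, -0.3]
width: 69.9
the job is handed in; nothing more can be done
None
```

All five parts are in their places, and I handed the job in at about 37 s. Both seat holders are in the long tray, one swivel fitting is in each bay, and the solenoid valve is in the dish. I lowered each part until the wrist force showed it touching the floor, then opened the fingers and lifted clear.

The last top and scene pictures show all five parts upright inside their trays or dish. The aluminium fitting is standing at the same pixel position as at the start, (230, 244) in the top view. The arm was parked well clear.

The top and scene cameras disagreed by up to about 6 mm on some positions. The dish centre came out at (599, 262) from one and (606, 265) from the other; the valve was released at (605, 264), within the 45 mm limit either way. No check failed, but I judged uprightness and final positions by eye rather than measuring them.

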